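# Load the knife into the felt cutter and snug its guarded clamp knob by feel

### The arm

A 6-joint arm with a two-finger parallel gripper is mounted at the origin on the work surface. World frame = base frame: x ahead of the robot, y to its left, z up, the work surface at z = 0. Lengths are in m, angles in rad, forces in N, time in s.
With the tool pointing down it reaches from about 0.375 to 0.975 m from the base axis. Payload 3.8 kg.
Tool frame: the origin (TCP) lies midway between the tips of the shut fingers; the grasp point (between the pads) lies 19 mm behind it; z points along the fingers, y is the line along which they close (so a half turn about z gives the same grasp; the last joint's range is limited). The gripper opens to 85 mm and grips with 20 to 120 N. Pads are 22 mm wide; open, the fingers measure 114 mm over their backs; the gripper's body (76 mm by 85 mm) begins 54 mm behind the grasp point. The pads swing forward as they close: fully open they stand 13 mm farther back than shut.
Start: joints at [-1.166, 0.264, 1.604, -0, 1.274, -0.037], TCP at [0.289, -0.61, 0.231] pointing down, gripper open.
Joint ranges: [-2.63, 2.63], [-0.94, 2.18], [0.31, 2.57], [-1.31, 4.45], [0, 2.66], [-2.55, 2.55]. Speed limits (rad/s): [2.57, 2.57, 3.14, 3.14, 3.14, 3.14].

### API

Orientations are given as a rotation vector (axis times angle).
In Python, from workcell import bot gives the robot as it stands.
- The arm moves only by the tool step_arm, never from a script. Its argument "motion" is a list of rows, each a list of 5 numbers: the finger opening in cm, from 0 to 8.54, then the shift along the tool's x, y, z in cm, then the turn about the tool's z in degrees. In form: [[claw, dx, dy, dz, twist], ...]. A call has 1 to 20 rows; each row is the pose to reach, as a shift and turn from the pose commanded when the call began, along the tool's axes at that moment; what a row does not reach only later rows make up. A row lasts 1/10 s, in which the tool goes at most 50 mm and 8.59 degrees, less where a joint would pass 70% of its speed; a pose out of reach is approached as far as the arm can. A call with a gripper value outside its range is refused whole. The fingers move at their own pace and stop on an object; "force" is the grip in N (left out, the last holds). Time passes only in rows, so rows that repeat a pose let the fingers close. It gives the time, the measured TCP pose, the force, the opening and the grip force at its end, in the units of the state.
- bot.read_state(): the state, without advancing time (a new reading comes with each control period).
- bot.read_camera(name): name is "scene" or "top"; returns (picture, depth): 400x640x3 uint8, red, green, blue; 400x640 float32, m along the optical axis (not along the pixel's ray), 0 where there is no reading.
- bot.calibration(name): a dict with "mtx" (3x3 intrinsics, pixels), "origin" and "orientation" of the camera in the world. Camera axes: x right, y up, looking along -z (the intrinsics and any distortion apply to the point x, -y, -z); pixel columns grow to the right and rows downward; lengths in m; the calibration is good to about 2 mm. A picture is of the moment at which its call begins. calibration takes no time and is no camera call.
- bot.finish_job(): hands the job in; it is judged then, once.
The state is a dict: "time": time; "q": joint angles; "joint_vel": joint speeds; "joint_torque": joint torques, N m; "tool_pos": TCP position; "tcp_rot": TCP orientation; "wrist_force": force on the tool from outside, world axes, zero at the start; "torque": the same for the moment, N m; "width": opening from 0.0 (shut) to 1.0 (fully open); "grip_force": force on a finger pad.
Only numpy, scipy, OpenCV 4.12 (cv2) and the standard library are available. Lean on these libraries where they do the work, as an engineer would, in place of code of your own. Each camera call takes 0.05 s, during which the arm holds its last target. There are 200 camera calls.

### The job

Get the felt cutter ready to cut: take the knife holder (the one with the round ribbed grip) from the tool stand, set it upright into the seat of the cutter's tool head with its collar flat on the deck and let go, then reach into the guard well beside it and turn the clamp knob clockwise, by feel, until the jaw presses the barrel into its V with about 16 N. Never squeeze the barrel as hard as 30 N, do not jam the gripper against the guard, and leave everything else on the table and in the stand where it is.

Things in the scene. Friction and masses are not known exactly. Their poses are not given: they have to be found in the camera images.
- knife: Knife holder, loose, about 0.12 kg. Origin on its axis at the collar's underside, z up. Below: barrel 24 mm in diameter, 37 mm long, then a nose tapering to 50 mm down. Collar 38 mm in diameter, 4 mm thick. Above: round black grip with grey rings, 28 mm in diameter, 4 to 36 mm up, topped by a stepped cap 16 mm wide (to 44 mm). Hangs by its collar in any one of the stand's three holes.
- stand: Fixed wooden tool stand, 235 x 75 x 60 mm, origin at the centre of its underside. Three holes of 27 mm diameter at -75, 0 and +75 mm on its x axis; three tools hang in them by their collars. It stands to one or the other side of the cutter.
- seat (a point): On the tool head's deck (world z 0.135 m, where the collar's underside rests), on the axis the barrel takes once clamped. z up, y towards the knob. Here opens a pocket 33 mm wide along x, its -y side a steel V, its +y side the jaw. A tool lowered 3 mm to +y of this point goes in with 2 mm of room all round; the jaw then pushes it into the V. The deck is flat for 45 mm around.
- v_block: Fixed steel V in the -y side of the seat's pocket, two 45 degree faces flush with the deck's top; origin 45 mm below the seat point. Facing it the jaw (28 mm wide), which the knob drives to -y, 8 mm per radian, through a spring. The jaw starts 5 to 10.4 mm clear of a barrel lying in the V; on meeting it the force starts at 8 N, then grows by about 48 N per further radian of the knob.
- knob_grip (a point): On the clamp knob's axis, mid-height of its bar grip, 92 mm to +y of the seat. Bar 36 mm long (x), 12 mm wide (y), 22 mm high: 11 mm below to 11 mm above this point, on a disc 38 mm in diameter. z up. Clockwise seen from above closes the jaw. The angle from the start at which the jaw bites, 0.6 to 1.3 rad, is not known beforehand (set screw). It turns 2.6 rad in all and stays where left.
- guard: Fixed round wall around the knob: inside diameter 76, wall 4, 40 mm high; origin on the knob's axis at deck level. Rim 12 mm above the knob's bar. The knob's feel: drag 0.2 N m while turning; at rest it reads less, of either sign, so compare equal steps. From the bite on, torque rises 0.008 N m per newton of jaw force, moving or at rest: 0.06 N m at the bite, 0.13 N m at 16 N.
- cutter: Fixed flatbed cutter, 360 x 460 mm, origin at the centre of its underside. Bed top at 55 mm; gantry beam across it (along y), top at 130 mm, between cheeks 145 mm high (y = -212 and +212, x = 30 to 140 mm). The tool head, 100 x 180 mm, deck at 135 mm, sits at the -x side of the beam, somewhere along it.
- creaser: Bystander: creasing tool with a hexagonal grip (30 mm high with its pin, 34 mm across corners) in the stand; same barrel and collar as the knife.
- pen: Bystander: pen tool in the stand, thin grip with a white pen up to 68 mm above its collar; same barrel and collar as the knife.
- bobbin_a: Bystander: steel bobbin of 21 mm diameter, 11 mm high, on the front of the cutter's bed; origin at its underside.
- button: Bystander: yellow button of 38 mm diameter on the front of the cutter's bed; origin at its underside.
- bobbin_b: Bystander: steel bobbin on the table, as the other.
- thread_spool: Bystander: spool of thread on the table, 44 mm in diameter, 60 mm high.
- bead_jar: Bystander: jar of beads on the table, 60 mm in diameter, 75 mm high.
- scissors: Bystander: embroidery scissors lying on the table, 180 mm long.
Not all that is in view belongs to the job. What is shaped like the knife but green, pink or purple is not meant.

How it is judged:
By the outcome, as a careful person would: the job done as asked, in the order asked, and still so for the second after the job is handed in, with the robot touching nothing.
It also fails if it takes over 67 s, if anything falls off the work surface, if the arm or the gripper's body presses on something with over 40 N, if the wrist force passes 120 N, or if a joint passes its speed limit or range.

## Working session

There is one attempt and no reset: what is moved stays moved. The work goes in short steps, Python scripts to look and compute and a tool call to move; the robot and the scene stay as the last step left them, time stands still between calls to the robot, and variables do not carry over. Pictures are saved under pics/ and viewed, at most 10 in all, crops included, and the job is handed in when it is done.

Besides the shell and the picture viewer there is one more tool, called after "Emit:" as name(argument=value, ...) on one line, values as JSON. step_arm: Moves the arm, as the interface text tells. Its arguments: {"type":"object","properties":{"motion":{"type":"array","items":{"type":"array","items":{"type":"number"}}},"force":{"type":"number"}},"required":["motion"]}

```bash
mkdir -p pics; cat > h.py <<'E'
from workcell import bot
import numpy as np, cv2
from scipy.spatial.transform import Rotation as R
def cloud(n):
    p,d=bot.read_camera(n); c=bot.calibration(n); K=np.array(c["mtx"])
    o=np.array(c["orientation"]); M=o if o.shape==(3,3) else R.from_rotvec(o).as_matrix()
    v,u=np.mgrid[:400,:640]
    X=np.stack([(u-K[0,2])/K[0,0]*d,-(v-K[1,2])/K[1,1]*d,-d],-1)@M.T+np.array(c["origin"])
    X[d==0]=np.nan
    return p,X
E
python3 - <<'E'
from h import *
for n in("scene","top"):
    p,X=cloud(n); np.savez(n+"0.npz",p=p,X=X); cv2.imwrite(f"pics/{n}0.png",p[...,::-1]); print(bot.calibration(n))
s=bot.read_state(); print(s)
E
```

```text
{'mtx': array([[517.66591476,   0.        , 313.58706551],
       [  0.        , 517.66591476, 197.16738781],
       [  0.        ,   0.        ,   1.        ]]), 'origin': array([ 1.54046787, -0.29643497,  1.21770314]), 'orientation': array([0.67775071, 0.51654941, 1.26041227])}
{'mtx': array([[380.70930565,   0.        , 325.37124768],
       [  0.        , 380.70930565, 199.34738734],
       [  0.        ,   0.        ,   1.        ]]), 'origin': array([ 0.3519312 , -0.01853649,  1.26434944]), 'orientation': array([ 0.06341092, -0.08994389, -1.59072331])}
{'time': 0.1, 'q': array([-1.16592778e+00,  2.64718148e-01,  1.60526347e+00,  3.38397394e-05,
        1.27369794e+00, -3.68985168e-02]), 'joint_vel': array([-0.00071448, -0.00050403, -0.00231039,  0.00090234, -0.00074064,
       -0.00062857]), 'joint_torque': array([ 4.56098969e-04, -5.16707683e+01, -3.68588841e+01,  6.23532458e-06,
        6.30921437e-03,  3.52873144e-06]), 'tool_pos': array([ 0.28833237, -0.6095758 ,  0.23004528]), 'tcp_rot': array([-3.06326108e+00, -6.87831066e-01,  5.49412806e-04]), 'wrist_force': array([ 0.16002342,  0.24818442, -0.42754578]), 'torque': array([-0.02666411,  0.04257866,  0.03533921]), 'grip_force': 0.0, 'width': 0.9990901699999362}
```

View pics/top0.png

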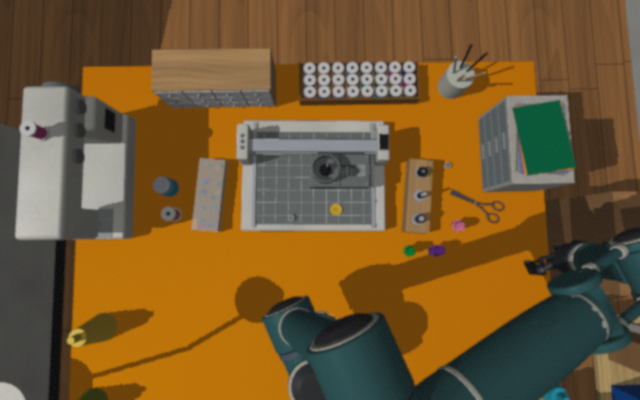

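View pics/scene0.png

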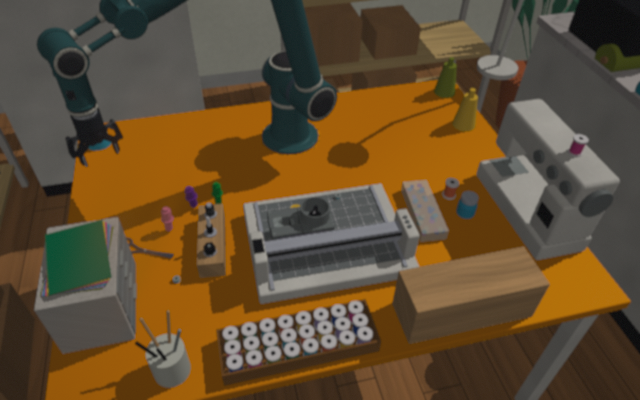

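The top view shows the stand at about (420,195), with tools at rows 172, 195 and 218. The guard is at (326,168), and the seat lies to its right. I'll enlarge the stand and the tool head to measure them.

```bash
python3 - <<'E'
from h import *
a=np.load("top0.npz");b=np.load("scene0.npz")
def crop(p,x0,x1,y0,y1,w,h): return cv2.resize(p[y0:y1,x0:x1,::-1],(w,h),interpolation=cv2.INTER_CUBIC)
im=np.vstack([np.hstack([crop(a['p'],290,390,140,200,400,240),crop(a['p'],395,445,150,240,200,360)[:240]*0+crop(a['p'],395,445,150,240,200,240)]),
 np.hstack([crop(b['p'],260,360,190,250,400,240),crop(b['p'],190,240,195,280,200,240)])])
cv2.imwrite("pics/c.png",im)
for n,d in(("top",a),("scene",b)):
    X=d['X']; P=X.reshape(-1,3); ok=np.isfinite(P[:,2]); P=P[ok]
    print(n)
    # stand top
    m=(abs(P[:,2]-.06)<.006)&(abs(P[:,1]+.25)<.12)&(abs(P[:,0]-.45)<.3)
    if m.sum(): 
        Q=P[m]; print('stand',m.sum(),Q.min(0),Q.max(0),cv2.minAreaRect(Q[:,:2].astype(np.float32)*1000),np.median(Q[:,2]))
    m=(abs(P[:,2]-.135)<.005)&(abs(P[:,1])<.25)&(P[:,0]>.3)&(P[:,0]<.65)
    Q=P[m]; print('deck',m.sum(),Q.min(0),Q.max(0),cv2.minAreaRect(Q[:,:2].astype(np.float32)*1000))
    m=(abs(P[:,2]-.175)<.006)&(abs(P[:,1])<.2)&(P[:,0]>.3)&(P[:,0]<.65)
    Q=P[m]; print('rim',m.sum(),Q.min(0),Q.max(0),Q.mean(0), cv2.minEnclosingCircle(Q[:,:2].astype(np.float32)*1000) if len(Q) else 0)
X=a['X']
for r in(172,195,218): print(np.round(X[r-6:r+7:3,415:433:3],3).tolist())
for u,v in((325,168),(335,120),(245,225),(380,225)): print(u,v,X[v,u])
E
```

```text
top
stand 2526 [ 0.28485627 -0.36999864  0.05400235] [ 0.72440367 -0.13025594  0.06590351] ((504.5668640136719, -250.23876953125), (239.6303253173828, 439.2380676269531), 89.88074493408203) 0.058440644983140055
deck 2295 [ 0.49717749 -0.23557247  0.13000071] [0.64991846 0.22286767 0.13998789] ((573.5598754882812, -6.122833251953125), (458.155029296875, 151.10894775390625), 89.70158386230469)
rim 125 [ 0.5090029  -0.07989978  0.16913706] [0.59149514 0.0015281  0.18056856] [ 0.55108862 -0.03968113  0.17443533] ((550.5695190429688, -40.223655700683594), 41.777000427246094)
scene
stand 1973 [ 0.29579483 -0.3699867   0.05400415] [ 0.73130295 -0.13036837  0.06597038] ((513.5712280273438, -250.2493438720703), (435.6766662597656, 239.3701629638672), 0.05478551611304283) 0.05814130948469409
deck 1717 [ 0.49947644 -0.23432197  0.13000027] [0.64989646 0.20229401 0.13997279] ((574.6771850585938, -16.018051147460938), (150.41725158691406, 436.6216735839844), 0.00542054558172822)
rim 164 [ 0.50909015 -0.08115429  0.1690244 ] [0.59708418 0.00198796 0.17896919] [ 0.55562784 -0.03892046  0.1736188 ] 
[... 1709 characters left out ...]
334, 0.093], [0.413, -0.353, 0.06], [0.413, -0.362, 0.059], [0.416, -0.39, -0.003]], [[0.403, -0.32, 0.075], [0.402, -0.323, 0.098], [0.402, -0.331, 0.102], [0.402, -0.343, 0.094], [0.403, -0.362, 0.057], [0.405, -0.389, 0.001]], [[0.394, -0.321, 0.07], [0.393, -0.324, 0.094], [0.393, -0.332, 0.099], [0.393, -0.342, 0.093], [0.394, -0.362, 0.057], [0.396, -0.389, -0.003]], [[0.385, -0.323, 0.06], [0.385, -0.33, 0.068], [0.385, -0.341, 0.061], [0.384, -0.35, 0.065], [0.384, -0.361, 0.058], [0.386, -0.389, -0.005]]]
325 168 [ 0.55172036 -0.03925971  0.16232936]
335 120 [ 0.745886   -0.07999671  0.0008856 ]
245 225 [0.39373597 0.21635285 0.05100179]
380 225 [ 0.38438738 -0.21228921  0.05342916]
```

View pics/c.png

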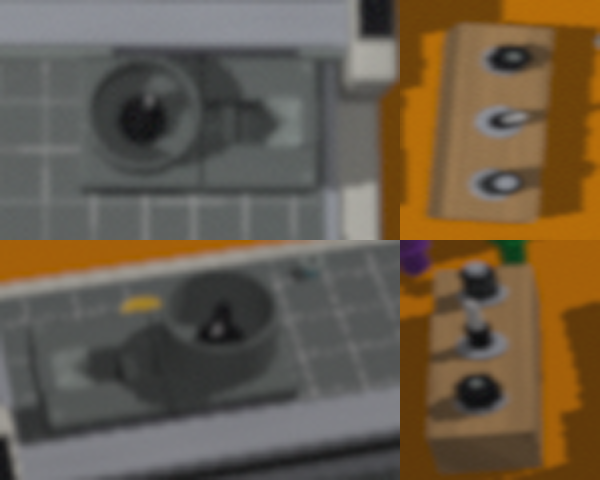

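The knife is the near tool (x≈0.40), with its round cap at z≈0.10 where 0.104 is expected. The middle tool is the pen, and the far one is the 0.09 m high creaser. The guard rim centres from the two cameras agree. Next I need the yaws and the seat.

```bash
python3 - <<'E'
from h import *
from scipy.optimize import least_squares
for n in("top","scene"):
    X=np.load(n+"0.npz")['X']; P=X.reshape(-1,3); P=P[np.isfinite(P[:,2])]
    box=lambda x0,x1,y0,y1,z0,z1:P[(P[:,0]>x0)&(P[:,0]<x1)&(P[:,1]>y0)&(P[:,1]<y1)&(P[:,2]>z0)&(P[:,2]<z1)]
    Q=box(.3,.68,-.4,-.27,.054,.066); print(n,'stand',cv2.minAreaRect(Q[:,:2].astype(np.float32)*1000))
    for xc in(.402,.477,.552):
        Q=box(xc-.025,xc+.025,-.37,-.3,.082,.14); print(' tool',len(Q),Q[:,:2].mean(0),(Q[:,:2].min(0)+Q[:,:2].max(0))/2,np.ptp(Q,0),np.percentile(Q[:,2],95))
    Q=box(.5,.62,-.1,.02,.169,.181)
    f=least_squares(lambda c:np.hypot(Q[:,0]-c[0],Q[:,1]-c[1])-.040,[.551,-.04],loss='soft_l1',f_scale=.002); print(' guard',f.x,np.std(f.fun))
    # deck (head) and beam edges
    Q=box(.45,.6,-.22,.1,.131,.139); print(' head',cv2.minAreaRect(Q[:,:2].astype(np.float32)*1000))
    Q=box(.56,.72,-.19,.19,.126,.134)
    # back edge of beam, per-y bin
    ys=np.arange(-.18,.18,.01); e=[(y,Q[abs(Q[:,1]-y)<.005][:,0].max()) for y in ys if (abs(Q[:,1]-y)<.005).sum()>3]
    e=np.array(e); k=np.polyfit(e[:,0],e[:,1],1); print(' beam yaw deg',-np.degrees(np.arctan(k[0])),k,np.std(e[:,1]-np.polyval(k,e[:,0])))
E
```

```text
top stand ((444.3843078613281, -347.1217956542969), (99.86028289794922, 296.78656005859375), 85.11016845703125)
 tool 75 [ 0.40036919 -0.33005383] [ 0.40071956 -0.33199292] [0.02759777 0.02761708 0.02651912] 0.10563171723579465
 tool 41 [ 0.47441058 -0.33712123] [ 0.47535488 -0.33826481] [0.01599567 0.01644348 0.04795071] 0.13006574239199087
 tool 73 [ 0.55004141 -0.34762957] [ 0.54993411 -0.34772663] [0.02564324 0.02854045 0.0096372 ] 0.09112639729689484
 guard [ 0.55019718 -0.04021882] 0.0011793583664800988
 head ((549.8214111328125, -102.85447692871094), (216.65000915527344, 98.48914337158203), 88.99282836914062)
 beam yaw deg -1.4918479489803609 [0.02604354 0.64746173] 0.000982254567625191
scene stand ((451.75701904296875, -336.28106689453125), (301.99029541015625, 111.76573181152344), 2.1229946613311768)
 tool 77 [ 0.40918284 -0.33102522] [ 0.40698004 -0.33090891] [0.03135487 0.02531013 0.02353738] 0.10501947117084716
 tool 63 [ 0.48127865 -0.33853509] [ 0.48170171 -0.33837025] [0.02010989 0.01811498 0.04833031] 0.1253149660693699
 tool 77 [ 0.55477498 -0.34802161] [ 0.5550087  -0.34740814] [0.03439409 0.03122778 0.01074414] 0.09025195064286118
 guard [ 0.55419748 -0.03985081] 0.0021151524247415266
 head ((550.4352416992188, -94.88522338867188), (204.79391479492188, 99.39131164550781), 89.53934478759766)
 beam yaw deg -1.2223874148288072 [0.02133792 0.65282724] 0.0016361993519487354
```

Emit:
step_arm(motion=[[5, 4, -4, 0, 5], [5, 8, -8, 0, 10], [5, 12, -12, 0, 15], [5, 16, -16, 0, 20], [5, 20, -19, 0, 25], [5, 22.1, -20.4, 0, 25], [5, 22.1, -20.4, 3, 25], [5, 22.1, -20.4, 6, 25], [5, 22.1, -20.4, 9, 25], [5, 22.1, -20.4, 10, 25], [5, 22.1, -20.4, 10, 25], [5, 22.1, -20.4, 10, 25], [5, 22.1, -20.4, 10, 25], [5, 22.1, -20.4, 10, 25]], force=20)

```text
time: 1.5
tool_pos: [0.4021, -0.3323, 0.133]
tcp_rot: [3.14, 0.008, 0.004]
wrist_force: [0.5, 0.3, -0.3]
width: 0.583
grip_force: 0.0
```

```bash
python3 - <<'E'
from h import *
s=bot.read_state(); M=R.from_rotvec(s['tcp_rot']).as_matrix(); print(s['time'],s['tool_pos'],M.round(4),s['q'],s['width'])
p,X=cloud('scene'); cv2.imwrite('pics/s1.png',cv2.resize(p[150:300,140:300,::-1],(640,600)))
E
```

```text
1.5 [ 0.40205338 -0.33230718  0.13301329] [[ 1.      0.0052  0.0023]
 [ 0.0052 -1.     -0.0021]
 [ 0.0023  0.0021 -1.    ]] [-7.38470977e-01  5.68987941e-02  2.03330923e+00  1.56664455e-05
  1.04831591e+00  8.27153310e-01] 0.5831696846994893
```

View pics/s1.png

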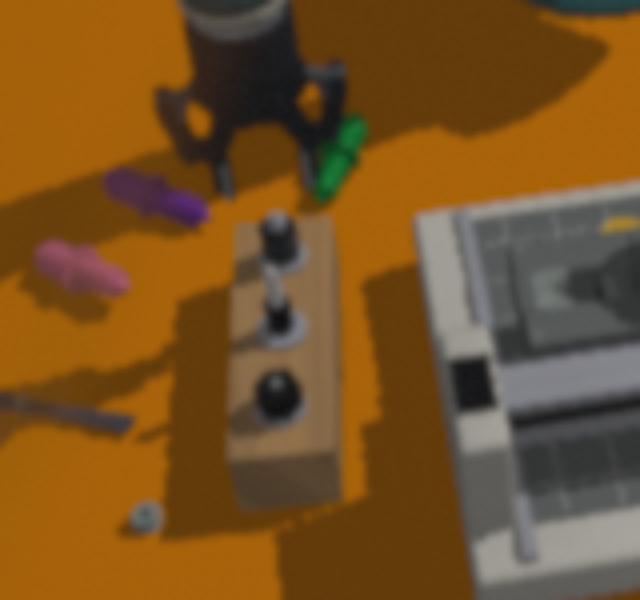

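The near tool (crop 280,235) is the ribbed, capped knife, directly below the open fingers. I'll descend, squeeze, turn 90° and squeeze again so it's centred in both directions.

Emit:
step_arm(motion=[[5, 0, 0, 2, 0], [5, 0, 0, 4, 0], [5, 0, 0, 5.5, 0], [5, 0, 0, 6.2, 0], [5, 0, 0, 6.2, 0], [2.0, 0, 0, 6.2, 0], [2.0, 0, 0, 6.2, 0], [2.0, 0, 0, 6.2, 0], [2, 0, 0, 6.2, 0], [2, 0, 0, 6.2, 0]], force=20)

```text
time: 2.55
tool_pos: [0.402, -0.3321, 0.0705]
tcp_rot: [3.14, 0.009, 0.003]
wrist_force: [-0.1, -0.8, 5.4]
width: 0.318
grip_force: 21.1
```

```bash
python3 -c "
from h import *
s=bot.read_state(); print(s['wrist_force'],s['torque'],s['width'],s['grip_force'],s['tool_pos'])"
```

```text
[-0.08062989 -0.77730918  5.4483483 ] [-0.02328822  0.03086558 -0.01294195] 0.31786041071186366 21.130871772766113 [ 0.40199215 -0.3320622   0.07047231]
```

Emit:
step_arm(motion=[[5, 0, 0, 0, 0], [5, 0, 0, -0.2, 0], [5, 0, 0, -0.2, -8], [5, 0, 0, -0.2, -16], [5, 0, 0, -0.2, -24], [5, 0, 0, -0.2, -32], [5, 0, 0, -0.2, -40], [5, 0, 0, -0.2, -48], [5, 0, 0, -0.2, -56], [5, 0, 0, -0.2, -64], [5, 0, 0, -0.2, -72], [5, 0, 0, -0.2, -80], [5, 0, 0, -0.2, -88], [5, 0, 0, -0.2, -90], [5, 0, 0, -0.2, -90], [2, 0, 0, -0.2, -90], [2, 0, 0, -0.2, -90], [2, 0, 0, -0.2, -90], [2, 0, 0, -0.2, -90], [2, 0, 0, -0.2, -90]], force=30)

```text
time: 4.55
tool_pos: [0.4011, -0.3313, 0.0713]
tcp_rot: [-2.216, -2.227, -0.0]
wrist_force: [0.1, 0.1, -0.1]
width: 0.313
grip_force: 29.6
```

```bash
python3 -c "
from h import *
s=bot.read_state(); print(s['wrist_force'],s['torque'],s['width'],s['grip_force'],s['tool_pos'],s['q'])
print(R.from_rotvec(s['tcp_rot']).as_matrix().round(4))"
```

```text
[ 0.05173835  0.0832563  -0.12404419] [ 0.02932523  0.03305422 -0.06348455] 0.3132472159733762 29.568098187446594 [ 0.40113411 -0.33125157  0.07127503] [-7.38170786e-01  1.31613127e-01  2.08170470e+00  3.78592296e-05
  9.28317753e-01 -7.43482667e-01]
[[-5.3e-03  1.0e+00 -0.0e+00]
 [ 1.0e+00  5.3e-03  1.0e-04]
 [ 1.0e-04 -0.0e+00 -1.0e+00]]
```

Emit:
step_arm(motion=[[2, 0, 0, -2, 0], [2, 0, 0, -5, 0], [2, 0, 0, -9, 0], [2, 0, 0, -13, 0], [2, 0, 0, -16, 0], [2, 2, 2, -16, 0], [2, 6, 5, -16, 0], [2, 10, 8, -16, 0], [2, 14, 11, -16, 0], [2, 17, 13, -16, 0], [2, 19, 14.5, -16, 0], [2, 20.1, 14.8, -16, 0], [2, 20.1, 14.8, -15, 0], [2, 20.1, 14.8, -14, 0], [2, 20.1, 14.8, -14, 0], [2, 20.1, 14.8, -14, 0], [2, 20.1, 14.8, -14, 0]], force=40)

```text
time: 6.25
tool_pos: [0.5478, -0.1304, 0.2114]
tcp_rot: [2.217, 2.226, -0.0]
wrist_force: [-0.0, 0.0, -1.0]
width: 0.312
grip_force: 41.0
```

```bash
python3 - <<'E'
from h import *
s=bot.read_state(); print(s['wrist_force'],s['torque'],s['width'],s['tool_pos'],s['tcp_rot'],s['q'])
p,X=cloud('scene'); q,Y=cloud('top')
cv2.imwrite('pics/s2.png',np.hstack([cv2.resize(p[165:265,230:330,::-1],(400,400),interpolation=3),cv2.resize(q[130:210,300:380,::-1],(400,400),interpolation=3)]))
E
```

```text
[-0.00700054  0.02464814 -1.04883451] [-0.00311273 -0.00262443  0.0349499 ] 0.31152376515415126 [ 0.54775529 -0.13044246  0.21136755] [ 2.21688155e+00  2.22571674e+00 -9.95771969e-05] [-2.77928951e-01  6.67370104e-02  1.86940044e+00 -1.60525355e-04
  1.20531524e+00 -2.81849070e-01]
```

View pics/s2.png

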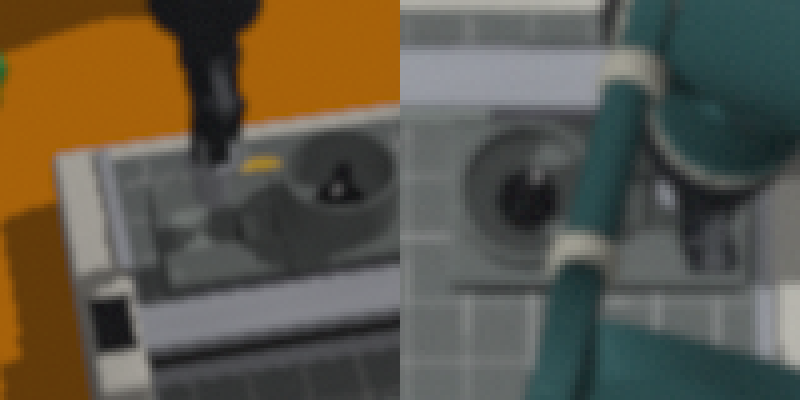

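The knife is upright in the gripper, about 15 mm above the pocket. I'll nudge it onto the target and lower it while watching the force.

Emit:
step_arm(motion=[[2, 0.1, 0.05, 0, 0], [2, 0.1, 0.05, 1, 0], [2, 0.1, 0.05, 1.5, 0], [2, 0.1, 0.05, 2, 0], [2, 0.1, 0.05, 2.5, 0], [2, 0.1, 0.05, 3, 0], [2, 0.1, 0.05, 3, 0]])

```text
time: 7.05
tool_pos: [0.5479, -0.1282, 0.1801]
tcp_rot: [-2.214, -2.226, 0.001]
wrist_force: [-0.1, -0.6, -1.0]
width: 0.313
grip_force: 41.0
```

Emit:
step_arm(motion=[[2, 0, 0, 0.5, 0], [2, 0, 0, 1, 0], [2, 0, 0, 1.5, 0], [2, 0, 0, 1.5, 0]])

```text
time: 7.45
tool_pos: [0.5478, -0.1283, 0.1652]
tcp_rot: [-2.214, -2.226, 0.001]
wrist_force: [-0.3, -0.2, -1.5]
width: 0.313
grip_force: 41.0
```

Emit:
step_arm(motion=[[2, 0, 0, 0.5, 0], [2, 0, 0, 1, 0], [2, 0, 0, 1.4, 0], [2, 0, 0, 1.6, 0], [2, 0, 0, 1.7, 0], [2, 0, 0, 1.7, 0]])

```text
time: 8.05
tool_pos: [0.5485, -0.1284, 0.1491]
tcp_rot: [-2.215, -2.227, 0.0]
wrist_force: [-0.0, 0.1, -2.0]
width: 0.314
grip_force: 41.0
```

Emit:
step_arm(motion=[[2, 0, 0, 0.1, 0], [2, 0, 0, 0.2, 0], [2, 0, 0, 0.25, 0], [2, 0, 0, 0.25, 0]])

```text
time: 8.45
tool_pos: [0.5485, -0.1284, 0.1467]
tcp_rot: [-2.215, -2.227, 0.0]
wrist_force: [-0.6, 0.0, -0.1]
width: 0.315
grip_force: 41.0
```

Emit:
step_arm(motion=[[2, 0, 0, 0.05, 0], [2, 0, 0, 0.1, 0], [2, 0, 0, 0.1, 0]])

```text
time: 8.75
tool_pos: [0.5487, -0.1285, 0.1463]
tcp_rot: [2.215, 2.227, 0.0]
wrist_force: [-0.3, 0.1, 2.5]
width: 0.309
grip_force: 41.3
```

The collar is on the deck at 2.5 N. Now I'll release, rise, and go above the knob with the fingers closing along y.

Emit:
step_arm(motion=[[4.5, 0, 0, 0, 0], [4.5, 0, 0, 0, 0], [4.5, 0, 0, 0, 0], [4.5, 0, 0, -1, 0], [4.5, 0, 0, -3, 0], [4.5, 0, 0, -6, -5], [4.5, 0, 0, -9, -13], [4, 2, 0, -9, -21], [3, 4, 0.1, -9, -29], [3, 6, 0.2, -9, -37], [3, 8, 0.2, -9, -45], [3, 8.8, 0.2, -9, -53], [3, 8.8, 0.2, -9, -61], [3, 8.8, 0.2, -9, -69], [3, 8.8, 0.2, -9, -77], [3, 8.8, 0.2, -9, -85], [3, 8.8, 0.2, -9, -88.3], [3, 8.8, 0.2, -9, -88.3], [3, 8.8, 0.2, -9, -88.3]], force=30)

```text
time: 10.65
tool_pos: [0.5502, -0.0405, 0.2364]
tcp_rot: [0.04, 3.141, -0.0]
wrist_force: [0.5, -0.6, 0.2]
width: 0.35
grip_force: 0.0
```

```bash
python3 - <<'E'
from h import *
s=bot.read_state(); print(s['wrist_force'],s['torque'],s['width'],s['tool_pos'],s['q'])
print(R.from_rotvec(s['tcp_rot']).as_matrix().round(4))
p,X=cloud('scene'); q,Y=cloud('top')
P=X.reshape(-1,3); m=(abs(P[:,0]-.549)<.03)&(abs(P[:,1]+.13)<.03)&(P[:,2]>.155)&(P[:,2]<.19); print(P[m].min(0),P[m].max(0),P[m].mean(0))
cv2.imwrite('pics/s3.png',np.hstack([cv2.resize(p[165:265,230:330,::-1],(400,400),interpolation=3),cv2.resize(q[130:210,300:380,::-1],(400,400),interpolation=3)]))
E
```

```text
[ 0.48480543 -0.60330401  0.19618025] [ 0.02010316 -0.0005629   0.04076027] 0.34957157916456005 [ 0.55023176 -0.04048525  0.23636072] [-1.18590088e-01  2.72388191e-02  1.86376779e+00 -5.16662798e-06
  1.24991431e+00 -1.66367952e+00]
[[-9.997e-01  2.570e-02  7.000e-04]
 [ 2.570e-02  9.997e-01 -1.000e-04]
 [-7.000e-04 -1.000e-04 -1.000e+00]]
[ 0.53734681 -0.14254135  0.1551114 ] [ 0.57273147 -0.11528406  0.18423312] [ 0.55630976 -0.12919847  0.16892744]
```

View pics/s3.png

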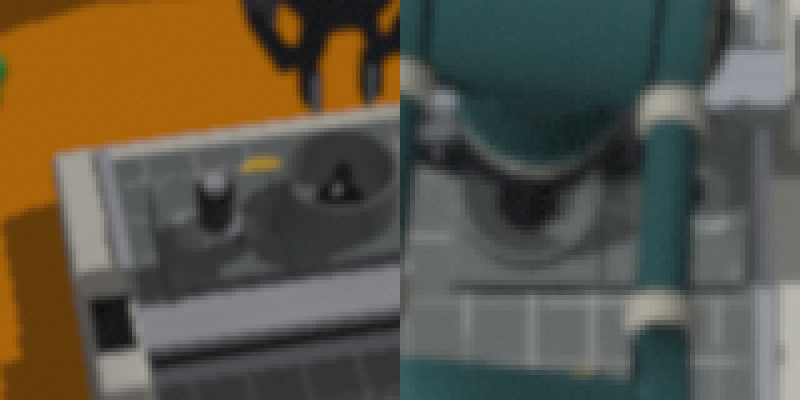

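The knife stands upright with its collar flat (crop 215,200), and its top is near 0.179. Next I go down into the well, to about 4 mm above the knob's disc.

Emit:
step_arm(motion=[[3, 0, 0, 2, 0], [3, 0, 0, 4, 0], [3, 0, 0, 5.5, 0], [3, 0, 0, 7, 0], [3, 0, 0, 8, 0], [3, 0, 0, 8.6, 0], [3, 0, 0, 8.9, 0], [3, 0, 0, 8.9, 0], [3, 0, 0, 8.9, 0]])

```text
time: 11.65
tool_pos: [0.5506, -0.0405, 0.1475]
tcp_rot: [0.038, 3.14, -0.0]
wrist_force: [0.6, -0.4, -0.2]
width: 0.35
grip_force: 0.0
```

```bash
cat > st.py <<'E'
from h import *
s=bot.read_state(); M=R.from_rotvec(s['tcp_rot']).as_matrix()
print('t',round(s['time'],2),'F',s['wrist_force'].round(2),'T',s['torque'].round(4),'w',round(s['width']*85.4,1),'g',round(s['grip_force'],1),s['tool_pos'].round(4),'yaw',np.degrees(np.arctan2(M[1,0],M[0,0])).round(2),'q6',s['q'][5].round(3),'tq6',s['joint_torque'][5].round(4))
E
python3 st.py; python3 st.py
```

```text
t 11.65 F [ 0.62 -0.4  -0.19] T [ 0.0136 -0.0071  0.0014] w 29.9 g 0.0 [ 0.5506 -0.0405  0.1475] yaw 178.61 q6 -1.665 tq6 0.0004
t 11.65 F [ 0.62 -0.4  -0.19] T [ 0.0136 -0.0071  0.0014] w 29.9 g 0.0 [ 0.5506 -0.0405  0.1475] yaw 178.61 q6 -1.665 tq6 0.0004
```

Emit:
step_arm(motion=[[0.8, 0, 0, 0, 0], [0.8, 0, 0, 0, 0], [0.8, 0, 0, 0, 0], [0.8, 0, 0, 0, 0], [0.8, 0, 0, 0, 0]], force=40)

```text
time: 12.15
tool_pos: [0.5507, -0.0401, 0.1479]
tcp_rot: [0.038, 3.14, 0.001]
wrist_force: [-1.3, 2.9, 6.0]
width: 0.13
grip_force: 43.3
```

```bash
python3 st.py
```

```text
t 12.15 F [-1.32  2.88  5.97] T [ 0.5551  0.1975 -0.1296] w 11.1 g 43.3 [ 0.5507 -0.0401  0.1479] yaw 178.61 q6 -1.665 tq6 -0.0923
```

Emit:
step_arm(motion=[[0.8, 0, 0, 0, 2], [0.8, 0, 0, 0, 4], [0.8, 0, 0, 0, 6], [0.8, 0, 0, 0, 8], [0.8, 0, 0, 0, 10], [0.8, 0, 0, 0, 12]])

```text
time: 12.75
tool_pos: [0.5507, -0.0399, 0.1479]
tcp_rot: [0.367, 3.118, 0.001]
wrist_force: [-1.7, 3.4, 6.1]
width: 0.128
grip_force: 43.3
```

```bash
python3 st.py
```

```text
t 12.75 F [-1.7   3.35  6.06] T [0.6412 0.1575 0.1788] w 10.9 g 43.3 [ 0.5507 -0.0399  0.1479] yaw 166.57 q6 -1.455 tq6 -0.1584
```

Emit:
step_arm(motion=[[0.8, 0, 0, 0, 2], [0.8, 0, 0, 0, 4], [0.8, 0, 0, 0, 6], [0.8, 0, 0, 0, 8]])

```text
time: 13.15
tool_pos: [0.5508, -0.0398, 0.1479]
tcp_rot: [0.584, 3.085, 0.002]
wrist_force: [-0.8, 3.8, 5.2]
width: 0.128
grip_force: 43.3
```

```bash
python3 st.py
```

```text
t 13.15 F [-0.81  3.75  5.15] T [0.7045 0.1453 0.2095] w 11.0 g 43.3 [ 0.5508 -0.0398  0.1479] yaw 158.58 q6 -1.315 tq6 -0.1582
```

Emit:
step_arm(motion=[[0.8, 0, 0, 0, 2], [0.8, 0, 0, 0, 4], [0.8, 0, 0, 0, 6], [0.8, 0, 0, 0, 8]])

```text
time: 13.55
tool_pos: [0.5508, -0.0397, 0.1479]
tcp_rot: [0.798, 3.037, 0.002]
wrist_force: [-0.1, 4.7, 6.0]
width: 0.126
grip_force: 43.3
```

```bash
python3 st.py
```

```text
t 13.55 F [-0.12  4.74  6.01] T [0.7275 0.1194 0.2283] w 10.7 g 43.3 [ 0.5508 -0.0397  0.1479] yaw 150.57 q6 -1.176 tq6 -0.1582
```

The wrist joint torque is a steady −0.158 while turning, which is a clean signal. I'll continue in equal 4° steps.

Emit:
step_arm(motion=[[0.8, 0, 0, 0, 2], [0.8, 0, 0, 0, 4]])

```text
time: 13.75
tool_pos: [0.5508, -0.0397, 0.1479]
tcp_rot: [0.903, 3.007, 0.002]
wrist_force: [-0.7, 4.2, 6.4]
width: 0.132
grip_force: 43.3
```

```bash
python3 st.py
```

```text
t 13.75 F [-0.66  4.17  6.36] T [0.7677 0.0943 0.2084] w 11.3 g 43.3 [ 0.5508 -0.0397  0.1479] yaw 146.57 q6 -1.106 tq6 -0.1583
```

Emit:
step_arm(motion=[[0.8, 0, 0, 0, 2], [0.8, 0, 0, 0, 4]])

```text
time: 13.95
tool_pos: [0.5509, -0.0397, 0.1479]
tcp_rot: [1.008, 2.974, 0.003]
wrist_force: [-0.6, 3.7, 5.3]
width: 0.13
grip_force: 43.3
```

```bash
python3 st.py
```

```text
t 13.95 F [-0.63  3.71  5.32] T [0.8107 0.0886 0.2269] w 11.1 g 43.3 [ 0.5509 -0.0397  0.1479] yaw 142.57 q6 -1.036 tq6 -0.1583
```

Emit:
step_arm(motion=[[0.8, 0, 0, 0, 2], [0.8, 0, 0, 0, 4]])

```text
time: 14.15
tool_pos: [0.5509, -0.0396, 0.1479]
tcp_rot: [1.111, 2.937, 0.003]
wrist_force: [-0.9, 5.0, 5.6]
width: 0.126
grip_force: 43.2
```

```bash
python3 st.py
```

```text
t 14.15 F [-0.89  5.04  5.57] T [0.8183 0.0884 0.1551] w 10.8 g 43.2 [ 0.5509 -0.0396  0.1479] yaw 138.57 q6 -0.966 tq6 -0.1583
```

Emit:
step_arm(motion=[[0.8, 0, 0, 0, 2], [0.8, 0, 0, 0, 4]])

```text
time: 14.35
tool_pos: [0.5509, -0.0395, 0.1479]
tcp_rot: [1.213, 2.897, 0.003]
wrist_force: [-0.6, 5.3, 5.8]
width: 0.131
grip_force: 43.2
```

```bash
python3 st.py
```

```text
t 14.35 F [-0.57  5.28  5.76] T [0.8108 0.0443 0.2038] w 11.2 g 43.2 [ 0.5509 -0.0395  0.1479] yaw 134.57 q6 -0.896 tq6 -0.1584
```

Emit:
step_arm(motion=[[0.8, 0, 0, 0, 2], [0.8, 0, 0, 0, 4]])

```text
time: 14.55
tool_pos: [0.551, -0.0395, 0.1479]
tcp_rot: [1.313, 2.853, 0.003]
wrist_force: [-0.3, 4.7, 5.4]
width: 0.129
grip_force: 43.2
```

```bash
python3 st.py
```

```text
t 14.55 F [-0.26  4.68  5.44] T [0.777  0.0134 0.2097] w 11.0 g 43.2 [ 0.551  -0.0395  0.1479] yaw 130.57 q6 -0.827 tq6 -0.158
```

Emit:
step_arm(motion=[[0.8, 0, 0, 0, 2], [0.8, 0, 0, 0, 4]])

```text
time: 14.75
tool_pos: [0.551, -0.0395, 0.1479]
tcp_rot: [1.412, 2.805, 0.004]
wrist_force: [1.0, 6.0, 5.1]
width: 0.128
grip_force: 43.2
```

```bash
python3 st.py
```

```text
t 14.75 F [0.96 6.01 5.12] T [0.8734 0.0328 0.2097] w 10.9 g 43.2 [ 0.551  -0.0395  0.1479] yaw 126.58 q6 -0.757 tq6 -0.1584
```

Emit:
step_arm(motion=[[0.8, 0, 0, 0, 2], [0.8, 0, 0, 0, 4]])

```text
time: 14.95
tool_pos: [0.551, -0.0395, 0.1479]
tcp_rot: [1.509, 2.754, 0.004]
wrist_force: [-0.0, 5.2, 4.3]
width: 0.128
grip_force: 43.2
```

```bash
python3 st.py
```

```text
t 14.95 F [-0.    5.17  4.32] T [ 0.8954 -0.06    0.2071] w 10.9 g 43.2 [ 0.551  -0.0395  0.1479] yaw 122.57 q6 -0.687 tq6 -0.1586
```

Emit:
step_arm(motion=[[0.8, 0, 0, 0, 2], [0.8, 0, 0, 0, 4]])

```text
time: 15.15
tool_pos: [0.5511, -0.0394, 0.1479]
tcp_rot: [1.604, 2.7, 0.004]
wrist_force: [-0.4, 4.7, 5.3]
width: 0.128
grip_force: 43.2
```

```bash
python3 st.py
```

```text
t 15.15 F [-0.43  4.75  5.34] T [ 0.8791 -0.0163  0.2346] w 10.9 g 43.2 [ 0.5511 -0.0394  0.1479] yaw 118.57 q6 -0.617 tq6 -0.1588
```

Emit:
step_arm(motion=[[0.8, 0, 0, 0, 2], [0.8, 0, 0, 0, 4]])

```text
time: 15.35
tool_pos: [0.5511, -0.0394, 0.1479]
tcp_rot: [1.697, 2.642, 0.004]
wrist_force: [-0.4, 5.3, 4.6]
width: 0.132
grip_force: 43.2
```

```bash
python3 st.py
```

```text
t 15.35 F [-0.44  5.32  4.55] T [ 0.8559 -0.0046  0.2474] w 11.2 g 43.2 [ 0.5511 -0.0394  0.1479] yaw 114.57 q6 -0.547 tq6 -0.1588
```

Emit:
step_arm(motion=[[0.8, 0, 0, 0, 2], [0.8, 0, 0, 0, 4]])

```text
time: 15.55
tool_pos: [0.5512, -0.0394, 0.148]
tcp_rot: [1.788, 2.581, 0.004]
wrist_force: [0.7, 5.8, 4.4]
width: 0.131
grip_force: 43.1
```

```bash
python3 st.py
```

```text
t 15.55 F [0.67 5.8  4.41] T [ 0.8689 -0.0822  0.1837] w 11.2 g 43.1 [ 0.5512 -0.0394  0.148 ] yaw 110.57 q6 -0.478 tq6 -0.1548
```

Emit:
step_arm(motion=[[0.8, 0, 0, 0, 2], [0.8, 0, 0, 0, 4]])

```text
time: 15.75
tool_pos: [0.5512, -0.0393, 0.1479]
tcp_rot: [1.877, 2.517, 0.004]
wrist_force: [1.2, 6.0, 4.4]
width: 0.125
grip_force: 43.1
```

```bash
python3 st.py
```

```text
t 15.75 F [1.17 6.   4.37] T [ 0.818  -0.1286  0.1913] w 10.6 g 43.1 [ 0.5512 -0.0393  0.1479] yaw 106.57 q6 -0.408 tq6 -0.1551
```

Emit:
step_arm(motion=[[0.8, 0, 0, 0, 2], [0.8, 0, 0, 0, 4]])

```text
time: 15.95
tool_pos: [0.5513, -0.0394, 0.1479]
tcp_rot: [1.964, 2.45, 0.005]
wrist_force: [1.1, 6.4, 5.2]
width: 0.133
grip_force: 43.1
```

```bash
python3 st.py
```

```text
t 15.95 F [1.13 6.44 5.16] T [ 0.8878 -0.0717  0.2755] w 11.3 g 43.1 [ 0.5513 -0.0394  0.1479] yaw 102.57 q6 -0.338 tq6 -0.154
```

```bash
cat > av.py <<'E'
from h import *
t=[]; 
for i in range(8):
    bot.read_camera('top'); t.append(bot.read_state()['torque'][2])
print('rest',np.round(t,3),'mean',np.mean(t[2:]).round(4))
E
python3 av.py
```

```text
rest [0.121 0.011 0.029 0.078 0.036 0.057 0.005 0.045] mean 0.0415
```

Emit:
step_arm(motion=[[0.8, 0, 0, 0, 2], [0.8, 0, 0, 0, 4]])

```text
time: 16.55
tool_pos: [0.5513, -0.0393, 0.1479]
tcp_rot: [2.048, 2.38, 0.005]
wrist_force: [0.7, 5.4, 3.6]
width: 0.131
grip_force: 43.1
```

```bash
python3 st.py; python3 av.py
```

```text
t 16.55 F [0.65 5.43 3.57] T [ 0.8316 -0.1496  0.3037] w 11.2 g 43.1 [ 0.5513 -0.0393  0.1479] yaw 98.58 q6 -0.268 tq6 -0.0954
rest [0.197 0.154 0.065 0.064 0.089 0.092 0.069 0.059] mean 0.073
```

The bite was near 75°. The torque rise of about 0.095 N m at 80° puts the jaw at roughly 12 N, so I need about 4° more.

Emit:
step_arm(motion=[[0.8, 0, 0, 0, 2], [0.8, 0, 0, 0, 4]])

```text
time: 17.15
tool_pos: [0.5514, -0.0393, 0.1479]
tcp_rot: [2.13, 2.308, 0.005]
wrist_force: [0.9, 6.0, 4.5]
width: 0.128
grip_force: 43.1
```

```bash
python3 st.py; python3 av.py
```

```text
t 17.15 F [0.95 6.03 4.53] T [ 0.9176 -0.1414  0.2683] w 10.9 g 43.1 [ 0.5514 -0.0393  0.1479] yaw 94.59 q6 -0.198 tq6 -0.0718
rest [0.191 0.179 0.115 0.098 0.162 0.142 0.146 0.183] mean 0.1412
```

Emit:
step_arm(motion=[[0.8, 0, 0, 0, 1]])

```text
time: 17.65
tool_pos: [0.5514, -0.0393, 0.1479]
tcp_rot: [2.149, 2.29, 0.005]
wrist_force: [0.5, 6.2, 4.4]
width: 0.127
grip_force: 43.1
```

```bash
python3 st.py
```

```text
t 17.65 F [0.55 6.22 4.39] T [ 0.9574 -0.1837  0.2813] w 10.8 g 43.1 [ 0.5514 -0.0393  0.1479] yaw 93.64 q6 -0.182 tq6 0.0376
```

Emit:
step_arm(motion=[[0.8, 0, 0, 0, 1]])

```text
time: 17.75
tool_pos: [0.5514, -0.0393, 0.1479]
tcp_rot: [2.169, 2.271, 0.005]
wrist_force: [0.6, 5.7, 4.5]
width: 0.128
grip_force: 43.1
```

```bash
python3 st.py; python3 av.py
```

```text
t 17.75 F [0.57 5.71 4.48] T [ 0.9058 -0.1863  0.3047] w 11.0 g 43.1 [ 0.5514 -0.0393  0.1479] yaw 92.63 q6 -0.164 tq6 0.1267
rest [0.202 0.263 0.201 0.218 0.143 0.209 0.203 0.207] mean 0.197
```

Single samples are too noisy to settle the force. I'll back off below the bite and re-advance continuously at a steady 2° per row, reading each row.

Emit:
step_arm(motion=[[0.8, 0, 0, 0, -4], [0.8, 0, 0, 0, -8], [0.8, 0, 0, 0, -12], [0.8, 0, 0, 0, -16], [0.8, 0, 0, 0, -20], [0.8, 0, 0, 0, -24], [0.8, 0, 0, 0, -24], [0.8, 0, 0, 0, -22], [0.8, 0, 0, 0, -20], [0.8, 0, 0, 0, -18]])

```text
time: 19.15
tool_pos: [0.5512, -0.0394, 0.1479]
tcp_rot: [1.788, 2.581, 0.004]
wrist_force: [1.1, 6.4, 5.3]
width: 0.126
grip_force: 43.1
```

```bash
python3 st.py
```

```text
t 19.15 F [1.06 6.36 5.29] T [ 0.8953 -0.114   0.193 ] w 10.8 g 43.1 [ 0.5512 -0.0394  0.1479] yaw 110.57 q6 -0.478 tq6 -0.1593
```

Emit:
step_arm(motion=[[0.8, 0, 0, 0, 2]])

```text
time: 19.25
tool_pos: [0.5512, -0.0394, 0.1479]
tcp_rot: [1.833, 2.55, 0.004]
wrist_force: [0.5, 6.3, 4.0]
width: 0.128
grip_force: 43.1
```

```bash
python3 st.py
```

```text
t 19.25 F [0.55 6.34 4.02] T [ 0.9119 -0.0454  0.2212] w 10.9 g 43.1 [ 0.5512 -0.0394  0.1479] yaw 108.57 q6 -0.443 tq6 -0.1591
```

Emit:
step_arm(motion=[[0.8, 0, 0, 0, 2]])

```text
time: 19.35
tool_pos: [0.5512, -0.0394, 0.1479]
tcp_rot: [1.877, 2.517, 0.005]
wrist_force: [0.9, 4.8, 4.4]
width: 0.126
grip_force: 43.1
```

```bash
python3 st.py
```

```text
t 19.35 F [0.9  4.85 4.43] T [ 0.8992 -0.0986  0.2032] w 10.8 g 43.1 [ 0.5512 -0.0394  0.1479] yaw 106.57 q6 -0.408 tq6 -0.1591
```

Emit:
step_arm(motion=[[0.8, 0, 0, 0, 2]])

```text
time: 19.45
tool_pos: [0.5513, -0.0394, 0.1479]
tcp_rot: [1.921, 2.484, 0.005]
wrist_force: [0.9, 5.0, 5.0]
width: 0.127
grip_force: 43.1
```

```bash
python3 st.py
```

```text
t 19.45 F [0.87 5.02 4.99] T [ 0.917  -0.0929  0.1889] w 10.8 g 43.1 [ 0.5513 -0.0394  0.1479] yaw 104.57 q6 -0.373 tq6 -0.1592
```

Emit:
step_arm(motion=[[0.8, 0, 0, 0, 2]])

```text
time: 19.55
tool_pos: [0.5513, -0.0394, 0.1479]
tcp_rot: [1.964, 2.45, 0.005]
wrist_force: [0.1, 5.5, 5.1]
width: 0.128
grip_force: 43.1
```

```bash
python3 st.py
```

```text
t 19.55 F [0.06 5.51 5.08] T [ 0.8632 -0.0941  0.2385] w 10.9 g 43.1 [ 0.5513 -0.0394  0.1479] yaw 102.57 q6 -0.338 tq6 -0.1593
```

Emit:
step_arm(motion=[[0.8, 0, 0, 0, 2]])

```text
time: 19.65
tool_pos: [0.5514, -0.0394, 0.1479]
tcp_rot: [2.006, 2.416, 0.005]
wrist_force: [0.4, 6.2, 4.2]
width: 0.128
grip_force: 43.1
```

```bash
python3 st.py
```

```text
t 19.65 F [0.44 6.21 4.22] T [ 0.8887 -0.1194  0.2555] w 11.0 g 43.1 [ 0.5514 -0.0394  0.1479] yaw 100.57 q6 -0.303 tq6 -0.1195
```

Emit:
step_arm(motion=[[0.8, 0, 0, 0, 2]])

```text
time: 19.75
tool_pos: [0.5514, -0.0394, 0.1479]
tcp_rot: [2.048, 2.38, 0.005]
wrist_force: [1.7, 5.8, 5.2]
width: 0.129
grip_force: 43.1
```

```bash
python3 st.py
```

```text
t 19.75 F [1.67 5.78 5.15] T [ 0.888  -0.1558  0.3   ] w 11.0 g 43.1 [ 0.5514 -0.0394  0.1479] yaw 98.58 q6 -0.268 tq6 -0.0856
```

Emit:
step_arm(motion=[[0.8, 0, 0, 0, 2]])

```text
time: 19.85
tool_pos: [0.5514, -0.0394, 0.1479]
tcp_rot: [2.089, 2.344, 0.005]
wrist_force: [0.9, 5.5, 4.6]
width: 0.129
grip_force: 43.1
```

```bash
python3 st.py
```

```text
t 19.85 F [0.89 5.5  4.6 ] T [ 0.9376 -0.1446  0.282 ] w 11.0 g 43.1 [ 0.5514 -0.0394  0.1479] yaw 96.58 q6 -0.233 tq6 -0.075
```

Emit:
step_arm(motion=[[0.8, 0, 0, 0, 2]])

```text
time: 19.95
tool_pos: [0.5514, -0.0393, 0.1479]
tcp_rot: [2.13, 2.308, 0.005]
wrist_force: [1.6, 6.1, 3.6]
width: 0.127
grip_force: 43.1
```

```bash
python3 st.py
```

```text
t 19.95 F [1.55 6.05 3.64] T [ 0.8827 -0.1345  0.2901] w 10.9 g 43.1 [ 0.5514 -0.0393  0.1479] yaw 94.59 q6 -0.198 tq6 -0.0624
```

Emit:
step_arm(motion=[[0.8, 0, 0, 0, 2]])

```text
time: 20.05
tool_pos: [0.5514, -0.0393, 0.1479]
tcp_rot: [2.17, 2.27, 0.005]
wrist_force: [1.1, 5.6, 4.1]
width: 0.128
grip_force: 43.1
```

```bash
python3 st.py
```

```text
t 20.05 F [1.09 5.61 4.07] T [ 0.843  -0.1373  0.3532] w 10.9 g 43.1 [ 0.5514 -0.0393  0.1479] yaw 92.59 q6 -0.164 tq6 -0.0495
```

The clean joint-torque curve shows the bite at about 77°, then a linear rise. At 86° it gives about 14–15 N, and one more 2° step brings it to about 16 N. After that I open and leave the well.

Emit:
step_arm(motion=[[0.8, 0, 0, 0, 2]])

```text
time: 20.15
tool_pos: [0.5514, -0.0393, 0.1479]
tcp_rot: [2.209, 2.232, 0.005]
wrist_force: [1.5, 5.7, 4.1]
width: 0.125
grip_force: 43.1
```

```bash
python3 st.py
```

```text
t 20.15 F [1.49 5.74 4.06] T [ 0.9583 -0.1854  0.3123] w 10.7 g 43.1 [ 0.5514 -0.0393  0.1479] yaw 90.59 q6 -0.129 tq6 -0.0366
```

Emit:
step_arm(motion=[[3, 0, 0, 0, 0], [3, 0, 0, 0, 0], [3, 0, 0, 0, 0], [3, 0, 0, 0, 0], [3, 0, 0, -1, 0], [3, 0, 0, -3, 0], [3, 0, 0, -6, 0], [3, 0, 0, -9, 0], [3, 0, 0, -12, 0], [3, 0, 0, -15, 0], [3, 4, 10, -15, 0], [3, 4, 10, -15, 0]])

```text
time: 21.35
tool_pos: [0.6442, -0.0027, 0.3011]
tcp_rot: [2.208, 2.228, 0.006]
wrist_force: [0.3, -0.3, -0.2]
width: 0.352
grip_force: 0.0
```

```bash
python3 - <<'E'
from h import *
import st
p,X=cloud('scene'); q,Y=cloud('top')
P=X.reshape(-1,3); m=(abs(P[:,0]-.549)<.03)&(abs(P[:,1]+.13)<.03)&(P[:,2]>.155)&(P[:,2]<.19); print(P[m].min(0),P[m].max(0),P[m].mean(0))
cv2.imwrite('pics/s4.png',np.hstack([cv2.resize(p[165:265,180:330,::-1],(480,320),interpolation=3),cv2.resize(q[130:230,300:400,::-1],(320,320),interpolation=3)]))
E
```

```text
t 21.35 F [ 0.31 -0.29 -0.21] T [0.0184 0.0046 0.034 ] w 30.0 g 0.0 [ 0.6442 -0.0027  0.3011] yaw 90.53 q6 -0.052 tq6 -0.3475
[ 0.54183187 -0.14444186  0.15583384] [ 0.56772572 -0.11760257  0.18381841] [ 0.55633393 -0.13176969  0.16978912]
```

View pics/s4.png

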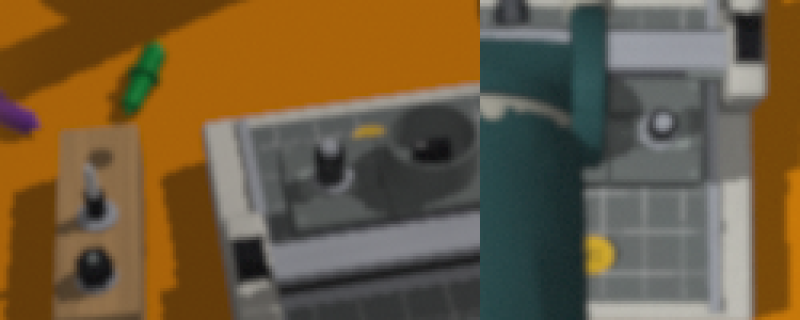

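The knife is upright at the seat (crop 330,165). It has shifted about 2.6 mm towards −y into the V, its collar is flat, and the other tools haven't moved. The knob has been turned and the gripper is clear, so I'm handing the job in.

```bash
python3 -c "
from workcell import bot
print(bot.finish_job())"
```

```text
the job is handed in; nothing more can be done
None
```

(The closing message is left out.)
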